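# Lock the stop nut of a vial press

### The arm

A 6-joint arm with a two-finger parallel gripper is mounted at the origin on the work surface. World frame = base frame: x ahead of the robot, y to its left, z up, the work surface at z = 0. Lengths are in m, angles in rad, forces in N, time in s.
With the tool pointing down it reaches from about 0.35 to 0.775 m from the base axis. Payload 5.5 kg.
Tool frame: the origin (TCP) lies midway between the tips of the shut fingers; the grasp point (between the pads) lies grip_point_offset behind it (grip_point_offset is the distance from the TCP to the grasp point, in m); z points along the fingers, y is the direction in which the jaws open and shut (so a half turn about z gives the same grasp; the last joint's range is limited). The gripper opens to 85 mm and grips with 20 to 120 N. Pads are 22 mm wide; open, the fingers measure 114 mm over their backs; the gripper's body (76 mm by 85 mm) begins 54 mm behind the grasp point. The pads swing forward as they close: fully open they stand 13 mm farther back than shut.
Start: joints at [-1.256, 0.313, 0.046, 1.304, 0, 1.431], TCP at [0.253, -0.517, 0.194] pointing down, gripper open.
Joint ranges: [-2.76, 2.76], [-0.86, 1.69], [-1.03, 1.26], [-2.2, 2.34], [-1.47, 1.5], [-3.14, 3.14]. Speed limits (rad/s): [2.57, 2.57, 3.14, 3.14, 3.14, 3.14].

### API

Orientations are given as a unit quaternion [w, x, y, z].
In Python, from workcell import * gives the robot as it stands.
- The arm moves only by the tool send_rows, never from a script. Its argument "series" is one flat list of numbers, 7 for each row, row after row: the shift along the tool's x, y, z in cm, then the turn, a rotation vector about the tool's x, y, z in degrees, then the opening, from 0 (shut) to 1 (fully open). A call has 1 to 10 rows; each row is the pose to reach, as a shift and turn from the pose commanded when the call began, along the tool's axes at that moment; what a row does not reach only later rows make up. A row lasts 1/12 s, in which the tool goes at most 41.7 mm and 7.16 degrees, less where a joint would pass 70% of its speed; a pose out of reach is approached as far as the arm can. A call with a gripper value outside its range is refused whole. The fingers move at their own pace and stop on an object; "newtons" is the grip in N (left out, the last holds). Time passes only in rows, so rows that repeat a pose let the fingers close. It gives the time, the measured TCP pose, the force and the opening at its end, in the units of the state.
- get_state(): the state, without advancing time (a new reading comes with each control period).
- read_camera(name): name is "scene" or "top" or "wrist"; returns the picture (400x640x3 uint8, blue, green, red); there is no depth.
- camera_info(name): a dict with "K" (3x3 intrinsics, pixels), "xyz" and "attitude" of the camera in the world. Camera axes: x right, y down, z forward; pixel columns grow to the right and rows downward; lengths in m; the calibration is good to about 2 mm. A picture is of the moment at which its call begins: read the wrist's pose just before it. camera_info takes no time and is no camera call; for the wrist camera it gives the pose at the moment of the call.
- hand_in(): hands the job in, once; it reports no verdict.
Trained networks look in the newest picture that a camera, given by its name, has taken for a name from the list of things; names that differ only in an ending like _2 or _b are one class to them, and where a whole thing is asked for, a point or a joint stands for the part that bears it (a point fixed in the world has none). Each returns a list of dicts, best first, with "p" (0 to 1); they miss things now and then, are a little off and sometimes report something else, mostly with a low value. They report only what shows in the picture. A call takes as long as a camera call. They do not tell look-alikes from the thing itself.
- silhouettes(camera, label): "pixels" (400x640 bool, what is visible of it) and "box" ([left, top, width, height] in pixels, round what is visible of it).
The state is a dict: "clock": time; "joint_pos": joint angles; "qvel": joint speeds; "tau": joint torques, N m; "tcp_pos": TCP position; "orientation": TCP orientation; "wrist_force": force on the tool from outside, world axes, zero at the start; "ft_torque": the same for the moment, N m; "finger_gap": finger opening in m.
Only numpy, scipy, OpenCV 4.12 (cv2) and the standard library are available. Lean on these libraries where they do the work, as an engineer would, in place of code of your own. Each camera call takes 0.05 s, during which the arm holds its last target. There are 200 camera calls.

### The job

Fit the open-ended spanner, flat on the press plate, fully onto the square brass stop nut with its handle beside the red peg, then turn the dark winged jam nut above it clockwise until it locks against the stop nut, firmly: about 1 N m, and never as much as 2. The stop nut is set, so the spanner against the peg must keep it from turning by as much as 15 degrees; leave it locked with the spanner still on the nut against the peg, and leave the two vials alone.

Things in the scene. Friction and masses are not known exactly. Their poses are not given: they have to be found in the camera images.
- press: Grey and white bench vial press, fixed. Its origin is on the table directly under the axis of the stop screw; z up. Its flat base plate is 30 mm thick (top 30 mm above the table) and reaches from x = -220 to +150 mm and y = -75 to +205 mm in this frame. A white column with a head (up to 240 mm high) stands on it at x from -20 to 140, y from 100 to 170 mm: at least 100 mm from the stop screw. It has a yaw.
- nut (a joint): Turn of the square brass stop nut on the press (rad), clockwise from above is positive; it starts within 0.03 of 0, where its sides are parallel to the press's x and y. It stands on the plate: 36 mm square, 22 mm high. It turns on its screw with a friction of about 0.25 N m, so it follows the jam nut unless it is held.
- nut_mid (a point): Centre of the stop nut, on the screw's axis, 11 mm above the plate. Its axes turn with the nut.
- wing (a point): Centre of the upright wing of the dark steel jam nut, 26.5 mm above the stop nut's top (48.5 mm above the plate). The wing is a bar 34 mm long (this point's x axis), 12 mm thick (y axis), 28 mm high (from 10.5 to 38.5 mm above the stop nut's top); below it is a round hub of 32 mm diameter. The wing is taken from above across its thickness and turned.
- jam: Dark steel winged jam nut; origin on the screw's axis at the stop nut's top, axes as at wing. Starts loose; turns clockwise from above (friction 0.08 N m) until it seats, 0.4 to 1.2 rad on: varies, unmarked, must be felt. It then drags the stop nut along until the spanner meets the peg (0.03 to 0.25 rad), and from there the torque climbs by 0.1 to 0.3 N m per 0.01 rad. Stays at its height.
- peg: Red upright peg fixed in the press plate, 10 mm diameter, 40 mm high; origin at its foot on the plate, at x = -190, y = +20.5 mm in the press's frame. With the spanner fitted, the peg stands beside its handle on the side to which clockwise turning carries it, with 2 to 14 mm of gap.
- spanner_grip (a point): Centre of the blue grip block (44 mm long, 18 mm wide, 32 mm high, 16 mm above the spanner's underside) of the loose steel spanner, 0.25 kg. The spanner starts flat on the table. x axis: along the spanner to its open jaws; z up. The steel bar is 16 mm wide and 10 mm thick and reaches 120 mm behind this point; the head is 60 mm wide, and the jaw tips (flared by a few mm) end 121 mm ahead of it.
- spanner_jaws (a point): Middle of the spanner's jaw opening, half-way up the jaws (5 mm above the underside), 85 mm ahead of spanner_grip; this point lies on the screw's axis when the spanner is fully on the nut. The opening is 38 mm wide (2 mm wider than the nut), its bottom 20 mm behind this point. Fitted, it lies flat on the plate with its x axis along the press's x axis, the handle to the press's -x.
- vial_mid (a point): Centre of a small violet vial (24 mm diameter, 52 mm high) standing under the press head.
- vial2_mid (a point): Centre of another such violet vial standing on the table.
Mind the look-alikes: they are no part of the job. There is more than one size of the part that bears spanner_grip; the job needs the larger.

How it is judged:
On the way, in this order (a step that is already met when the one before it is completed fails the run):
1. the spanner is fully on the stop nut, lying on the plate (horizontal distance between spanner_jaws and nut_mid below 0.008 m and z of spanner_jaws in the frame of press below 0.039 m and angle between the x axis of spanner_jaws and the x axis of press, either way round below 0.35 rad), for 0.2 s.
2. the jam nut is tightened firmly against the stop nut while the spanner, on the nut, untouched by the robot, takes at least 1.6 N against the peg (about 0.55 N m at the jam nut) (all of step 1 and contact force between the fingers and jam above 1 N and contact force between each of the fingers, the arm and spanner below 0.1 N and contact force between spanner and peg above 1.6 N), for 0.2 s.
At the end, for the whole second after the job is handed in: The locked pair is left tight: the spanner still bears on the peg (over 0.4 N), the stop nut is within 0.26 rad of its setting, and the spanner lies at rest, flat on the plate and fully on the nut (jaw centre within 8 mm of the screw's axis, handle to the press's -x) (all of step 1 and contact force between spanner and peg above 0.4 N and value of joint nut between -0.26 and 0.26 rad and linear speed of spanner below 0.02 m/s); the robot touches nothing.
It fails at once if the stop nut is turned more than 0.26 rad (15 degrees) from its setting (value of joint nut above 0.26 rad or value of joint nut below -0.26 rad).
It fails at once if the jam nut is over-tightened: the spanner presses on the peg with more than 9 N (about 2 N m at the jam nut) (contact force between spanner and peg above 9 N).
It fails at once if a vial is shifted by more than 30 mm or knocked over (distance of any of vial_mid, vial2_mid from where it was at the start of the episode above 0.03 m or angle between any of vial_mid, vial2_mid's own z axis and vertical above 0.4 rad).
It also fails if it takes over 61 s, if anything falls off the work surface, if the arm or the gripper's body presses on something with over 40 N, if the wrist force passes 120 N, or if a joint passes its speed limit or range.

## Working session

There is one attempt and no reset: what is moved stays moved. The work goes in short steps, Python scripts to look and compute and a tool call to move; the robot and the scene stay as the last step left them, time stands still between calls to the robot, and variables do not carry over. Pictures are saved under pics/ and viewed, about 8 in all and at most 12, crops included, and the job is handed in when it is done.

Besides the shell and the picture viewer there is one more tool, called after ">>>" by a JSON object that holds its "name" and its "arguments". send_rows: Moves the arm, as the interface text tells. Its arguments: {"type":"object","properties":{"series":{"type":"array"},"newtons":{"type":"number"}},"required":["series"]}

```bash
ls; mkdir -p pics; cat > h.py <<'E'
from workcell import *
import numpy as np, cv2
from scipy.spatial.transform import Rotation as R
def q2R(q): return R.from_quat([q[1],q[2],q[3],q[0]]).as_matrix()
def cam(n):
    c=camera_info(n); a=np.array(c["attitude"])
    return np.array(c["K"]),np.array(c["xyz"]),(q2R(a) if a.size==4 else a.reshape(3,3))
def back(n,uv,z,c=None):
    K,p,Rm=c or cam(n); uv=np.atleast_2d(uv).astype(float)
    d=(Rm@np.linalg.inv(K)@np.c_[uv,np.ones(len(uv))].T).T
    return p+d*((z-p[2])/d[:,2])[:,None]
def proj(n,P,c=None):
    K,p,Rm=c or cam(n); q=(K@Rm.T@(np.atleast_2d(P)-p).T).T
    return q[:,:2]/q[:,2:]
E
python3 - <<'E'
from h import *
print(get_state())
for n in("scene","top"):
    c=camera_info(n);print(n,c)
    im=read_camera(n);cv2.imwrite(f"pics/{n}0.png",im)
    for l in("press","nut","jam","peg","spanner_grip","vial_mid"):
        for r in silhouettes(n,l):
            m=r["pixels"];v,u=np.nonzero(m)
            print(n,l,round(r["p"],2),r["box"],m.sum(),(u.mean().round(1),v.mean().round(1)) if len(u) else None)
E
```

```text
pics
{'clock': 0.0, 'joint_pos': array([-1.25557751e+00,  3.14001524e-01,  4.49805930e-02,  1.30361119e+00,
       -2.74081300e-05,  1.43120439e+00]), 'qvel': array([-0.0003084 , -0.00022009, -0.00082939, -0.00105055,  0.00010439,
        0.00060276]), 'tau': array([-7.11296543e-04, -4.80628252e+01,  2.98531562e+01,  1.96856959e-02,
       -1.07660874e-04, -4.21638106e-06]), 'tcp_pos': array([ 0.25239701, -0.51599244,  0.19260897]), 'orientation': array([-9.13160417e-04,  9.74254219e-01,  2.25450381e-01, -9.41515762e-05]), 'wrist_force': array([-0.60657871, -0.58738253,  0.25696234]), 'ft_torque': array([ 0.0350277 , -0.00118068,  0.01685923]), 'finger_gap': 0.08526836237275733}
scene {'K': array([[361.00187918,   0.        , 322.02675692],
       [  0.        , 361.00187918, 202.3205467 ],
       [  0.        ,   0.        ,   1.        ]]), 'xyz': array([ 0.98353187, -0.16462372,  0.59117012]), 'attitude': array([-0.29512037,  0.72881078,  0.57565283, -0.22441622])}
scene press 0.71 [346.9, 153.1, 250.0, 172.5] 28869 (np.float64(444.9), np.float64(240.9))
scene nut 0.62 [380.8, 216
[... 805 characters left out ...]
  ,   0.        ,   1.        ]]), 'xyz': array([ 0.44353776, -0.04046236,  0.97601397]), 'attitude': array([ 0.0256772 , -0.69634287,  0.71685867, -0.02368409])}
top press 0.95 [165.5, 49.5, 161.8, 217.1] 20679 (np.float64(241.2), np.float64(166.1))
top jam 0.72 [268.0, 155.3, 16.5, 18.3] 167 (np.float64(274.8), np.float64(164.3))
top spanner_grip 0.92 [363.8, 267.2, 69.3, 46.1] 579 (np.float64(398.9), np.float64(291.8))
top spanner_grip 0.67 [394.0, 131.5, 45.8, 95.4] 951 (np.float64(414.4), np.float64(176.6))
top spanner_grip 0.6 [270.0, 157.2, 12.9, 12.2] 179 (np.float64(275.0), np.float64(164.0))
top spanner_grip 0.29 [267.8, 154.6, 18.7, 20.9] 257 (np.float64(275.7), np.float64(165.2))
```

```bash
python3 - <<'E'
import cv2
im=cv2.imread("pics/top0.png")[30:330,150:470]
cv2.imwrite("pics/a1.png",cv2.resize(im,None,fx=2,fy=2,interpolation=cv2.INTER_CUBIC))
im=cv2.imread("pics/scene0.png")[130:350,160:620]
cv2.imwrite("pics/a2.png",cv2.resize(im,None,fx=1.7,fy=1.7,interpolation=cv2.INTER_CUBIC))
E
```

```text
(no output)
```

View pics/a1.png

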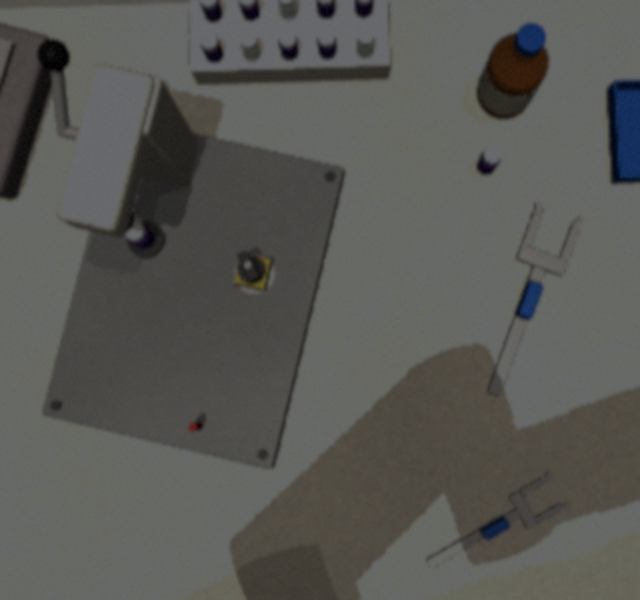

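View pics/a2.png

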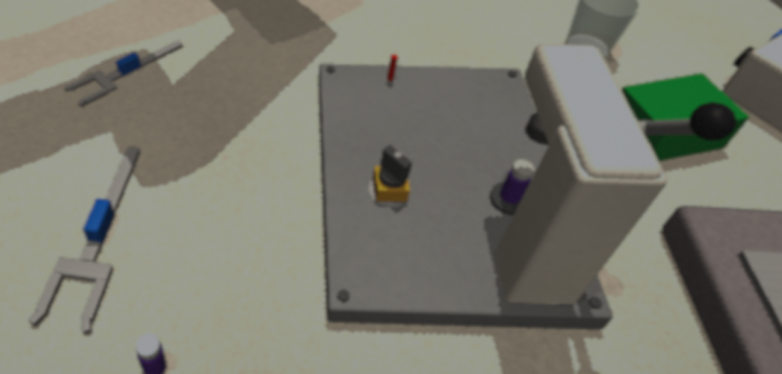

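Top view: the larger spanner has its grip at about full pixel (415,180), jaws up at (424,150). The look-alike is the smaller spanner at (397,294). The blue tray and the bottle cap are not candidates. The nut is at (276,165), the peg at (248,243), and the plate corners at (321,113), (286,263) and (172,236).

```bash
cat > m.py <<'E'
from h import *
im=cv2.imread("pics/top0.png"); c=cam("top")
cor=np.array([[321.5,113.5],[286.5,263],[172,236]])
P=back("top",cor,.03,c)
print("corners",P.round(4)[:,:2], np.linalg.norm(P[0]-P[1]),np.linalg.norm(P[1]-P[2]))
# fit press pose: corners (150,-75),(-220,-75),(-220,205)
A=np.array([[.15,-.075],[-.22,-.075],[-.22,.205]])
hsv=cv2.cvtColor(im,cv2.COLOR_BGR2HSV)
def blob(lo,hi,box):
    m=cv2.inRange(hsv,lo,hi); z=np.zeros_like(m);x0,y0,x1,y1=box; z[y0:y1,x0:x1]=m[y0:y1,x0:x1]
    v,u=np.nonzero(z); return np.c_[u,v].astype(float)
nut=blob((15,120,80),(35,255,255),(255,145,300,185))
peg=blob((0,130,60),(8,255,255),(235,230,265,255))
print("nut px",len(nut),nut.min(0),nut.max(0),"peg",len(peg),peg.min(0),peg.max(0))
a=A-A.mean(0);b=P[:,:2]-P[:,:2].mean(0)
yaw=np.arctan2((a[:,0]*b[:,1]-a[:,1]*b[:,0]).sum(),(a*b).sum())
Rm=np.array([[np.cos(yaw),-np.sin(yaw)],[np.sin(yaw),np.cos(yaw)]])
o=P[:,:2].mean(0)-Rm@A.mean(0)
print("yaw",yaw,"origin",o,"res",(Rm@A.T).T+o-P[:,:2])
print("nut ctr z52",back("top",(nut.min(0)+nut.max(0))/2,.052,c))
pg=o+Rm@[-.19,.0205]; print("peg pred",pg,proj("top",[[*pg,.03],[*pg,.07]],c),"nut pred",proj("top",[[*o,.03],[*o,.052]],c))
g=blob((100,120,50),(125,255,255),(395,150,440,215))
r=cv2.minAreaRect(g.astype(np.float32));G=back("top",[r[0]],.03,c)[0]
tips=back("top",np.array([[538,205],[580,218]])/2+[150,30],.01,c); tail=back("top",[[493/2+150,395/2+30]],.008,c)[0]
t=tips.mean(0);d=t-tail;L=np.hypot(d[0],d[1]);ya=np.arctan2(d[1],d[0])
print("grip",len(g),r,G,"tail-tip",L,"yaw",ya,"tipw",np.linalg.norm(tips[0]-tips[1]),"grip from tail",tail[:2]+.12*d[:2]/L,"jaws",tail[:2]+.205*d[:2]/L)
E
python3 m.py
```

```text
corners [[ 0.7204 -0.0398]
 [ 0.3671  0.0522]
 [ 0.4378  0.3201]] 0.36507769830035325 0.27705493046245333
nut px 35 [268. 159.] [284. 173.] peg 11 [245. 242.] [248. 244.]
yaw -0.2565280035881258 origin [0.59728646 0.06859506] res [[ 0.00293413 -0.00225374]
 [-0.00165502 -0.00034632]
 [-0.00127911  0.00260005]]
nut ctr z52 [[0.59303429 0.0694363  0.052     ]]
peg pred [0.41870521 0.13663173] [[250.07526349 241.88826514]
 [246.75515482 242.45347449]] nut pred [[277.44671199 165.66885074]
 [276.32402667 164.17615979]]
grip 124 ((414.6027526855469, 179.7260284423828), (7.0224690437316895, 18.024335861206055), 20.556045532226562) [ 0.55409815 -0.2557368   0.03      ] tail-tip 0.23810535380274725 yaw -0.38433058006279036 tipw 0.05334825687518459 grip from tail [ 0.55367768 -0.25708518] jaws [ 0.6324769  -0.28895497]
```

```bash
cat >> h.py <<'E'
def go(x,y,z,yaw):
    "row shift (cm) and turn (deg) from the measured pose to a tool-down pose with tool x at yaw"
    s=get_state(); Rt=q2R(s["orientation"])
    T=np.c_[[np.cos(yaw),np.sin(yaw),0],[np.sin(yaw),-np.cos(yaw),0],[0,0,-1]]
    d=Rt.T@(np.array([x,y,z])-s["tcp_pos"])*100
    r=R.from_matrix(Rt.T@T).as_rotvec(degrees=True)
    print("shift cm",d.round(2),"turn",r.round(2)," t",round(s["clock"],2))
E
python3 - <<'E'
from h import *
print("gpo",grip_point_offset); go(.554,-.256,.16,2.758)
E
```

```text
gpo 0.0187
shift cm [ 38.52 -10.17   3.35] turn [ 0.0000e+00  1.0000e-02 -1.3196e+02]  t 0.7
```

>>> {"name": "send_rows", "arguments": {"series": [38.5,-10.2,3.4,0,0,-70,1,38.5,-10.2,3.4,0,0,-70,1,38.5,-10.2,3.4,0,0,-70,1,38.5,-10.2,3.4,0,0,-70,1,38.5,-10.2,3.4,0,0,-70,1,38.5,-10.2,3.4,0,0,-70,1,38.5,-10.2,3.4,0,0,-70,1,38.5,-10.2,3.4,0,0,-70,1,38.5,-10.2,3.4,0,0,-70,1,38.5,-10.2,3.4,0,0,-70,1]}}

```text
clock: 1.53
tcp_pos: [0.5562, -0.2527, 0.1591]
orientation: [0.0, 0.665, 0.746, 0.001]
wrist_force: [-0.4, -0.8, 0.0]
finger_gap: 0.0854
```

>>> {"name": "send_rows", "arguments": {"series": [0,0,0,0,0,-62,1,0,0,0,0,0,-62,1,0,0,0,0,0,-62,1,0,0,0,0,0,-62,1,0,0,0,0,0,-62,1,0,0,0,0,0,-62,1,0,0,0,0,0,-62,1,0,0,0,0,0,-62,1,0,0,0,0,0,-62,1,0,0,0,0,0,-62,1]}}

```text
clock: 2.37
tcp_pos: [0.5536, -0.2558, 0.1595]
orientation: [-0.0, 0.189, 0.982, -0.0]
wrist_force: [0.1, 0.5, 0.6]
finger_gap: 0.0855
```

```bash
python3 - <<'E'
from h import *
s=get_state();print(s["tcp_pos"],s["orientation"],s["joint_pos"].round(2))
c=cam("wrist");im=read_camera("wrist");cv2.imwrite("pics/w1.png",im)
print(c[1],c[0][0,0])
hsv=cv2.cvtColor(im,cv2.COLOR_BGR2HSV);m=cv2.inRange(hsv,(100,120,40),(125,255,255))
n,l,st,ce=cv2.connectedComponentsWithStats(m)
for i in range(1,n):
    if st[i,4]>300: print(st[i],ce[i],back("wrist",[ce[i]],.03,c))
go(.554,-.256,.1,2.758)
E
```

```text
[ 0.55364149 -0.25583137  0.15950078] [-6.24806891e-06  1.89333775e-01  9.81912786e-01 -4.86645643e-05] [-0.56  0.39  0.08  1.25 -0.   -0.18]
[ 0.47534537 -0.2248124   0.33951017] 345.7110932119899
[313 163  17  36 498] [320.68674699 181.25301205] [[ 0.55915336 -0.260035    0.03      ]]
[ 203  325  102   75 4336] [248.70756458 361.71725092] [[ 0.72633728 -0.41530079  0.03      ]]
shift cm [-0.04 -0.    5.95] turn [-0.01  0.   -0.07]  t 2.42
```

View pics/w1.png

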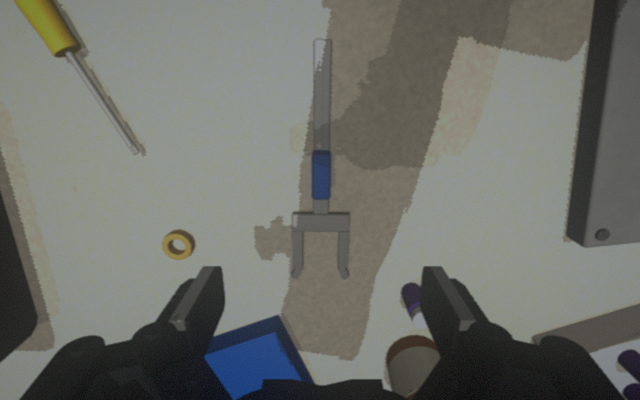

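The wrist view shows the large spanner: grip at (321,175), tail at (322,40), tips at (297,277) and (345,277). Back-project these to confirm its size.

```bash
python3 - <<'E'
from h import *
c=cam("wrist");im=cv2.imread("pics/w1.png")
B=back("wrist",[[321,152],[321.5,198]],.032,c);print("block",B[:,:2])
tail=back("wrist",[[322.5,39]],.01,c)[0];tips=back("wrist",[[296.5,277],[345,277]],.01,c)
t=tips.mean(0);d=(t-tail)[:2];L=np.hypot(*d);u=d/L
print("L",L,"tipw",np.linalg.norm(tips[0]-tips[1]),"yaw",np.arctan2(d[1],d[0]),"grip from tail",tail[:2]+.12*u,"from tips",t[:2]-.121*u)
# edges of head back corner
hb=back("wrist",[[292,213],[350,213]],.01,c);print("headw",np.linalg.norm(hb[0]-hb[1]),"mid",hb.mean(0)[:2])
g=(tail[:2]+.12*u+t[:2]-.121*u)/2;print(g);go(*g,.004,np.arctan2(d[1],d[0])+np.pi)
E
```

```text
block [[ 0.53331046 -0.24923394]
 [ 0.57408799 -0.26531046]]
L 0.23812429999280998 tipw 0.05312901806448089 yaw -0.39292362948007953 grip from tail [ 0.55658214 -0.25823475] from tips [ 0.55392559 -0.25713367]
headw 0.059408341444502716 mid [ 0.59601825 -0.27482613]
[ 0.55525386 -0.25768421]
shift cm [-0.22 -0.11 15.55] turn [-0.01  0.    0.47]  t 2.42
```

>>> {"name": "send_rows", "arguments": {"series": [-0.15,-0.12,12,0,0,0.5,1,-0.15,-0.12,12,0,0,0.5,1,-0.15,-0.12,12,0,0,0.5,1,-0.15,-0.12,13.5,0,0,0.5,1,-0.15,-0.12,15,0,0,0.5,1,-0.15,-0.12,15.3,0,0,0.5,1,-0.15,-0.12,15.3,0,0,0.5,1,-0.15,-0.12,15.3,0,0,0.5,1], "newtons": 60}}

```text
clock: 3.08
tcp_pos: [0.5551, -0.2579, 0.0073]
orientation: [0.0, 0.195, 0.981, -0.0]
wrist_force: [0.1, -0.9, 0.2]
finger_gap: 0.085
```

>>> {"name": "send_rows", "arguments": {"series": [0,0,0,0,0,0,0,0,0,0,0,0,0,0,0,0,0,0,0,0,0,0,0,0,0,0,0,0,0,0,0,0,0,0,0,0,0,0,0,0,0,0,0,0,0,0,0,0,0,0,0,0,0,0,0,0]}}

```text
clock: 3.75
tcp_pos: [0.5545, -0.2575, 0.0065]
orientation: [-0.0, 0.195, 0.981, -0.0]
wrist_force: [-0.5, 0.6, 0.4]
finger_gap: 0.0004
```

>>> {"name": "send_rows", "arguments": {"series": [0,0,-4,0,0,0,0,0,0,-8,0,0,0,0,0,0,-11,0,0,0,0,0,0,-14,0,0,0,0,0,0,-14,0,0,0,0,0,0,-14,0,0,0,0]}}

```text
clock: 4.25
tcp_pos: [0.556, -0.2584, 0.1489]
orientation: [0.002, 0.195, 0.981, -0.001]
wrist_force: [-0.1, 0.1, -0.0]
finger_gap: 0.0001
```

```bash
python3 - <<'E'
from h import *
s=get_state();print(s["tcp_pos"],s["orientation"],s["finger_gap"],s["wrist_force"],s["ft_torque"])
c=cam("wrist");cv2.imwrite("pics/w2.png",read_camera("wrist"))
o=np.array([.596,.069]);yaw=-.257;u=np.array([np.cos(yaw),np.sin(yaw)])
go(*(o-.16*u),.15,yaw+np.pi)
E
```

```text
[ 0.55603943 -0.25839968  0.14889039] [ 2.30162250e-03  1.94564821e-01  9.80886539e-01 -9.11273594e-04] 8.406809401010798e-05 [-0.07602346  0.08196137 -0.02903841] [ 0.01931943  0.01309459 -0.00301727]
shift cm [24.53 29.62 -0.35] turn [-0.02  0.07 -7.72]  t 4.3
```

View pics/w2.png

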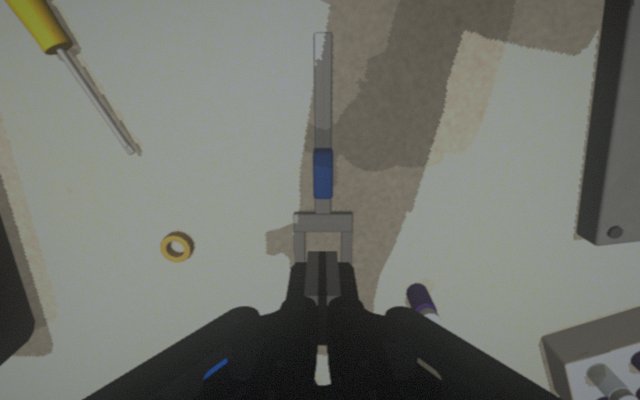

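```bash
python3 - <<'E'
from h import *
s=get_state();c=cam("wrist");print(c[1],c[2].round(3).tolist(),"tcp px",proj("wrist",[s["tcp_pos"]],c),"fingertip@tcp z",back("wrist",[[322,253]],s["tcp_pos"][2],c))
B=back("wrist",[[322.5,149],[323,198]],.032,c);print("block",B.mean(0)[:2])
hb=back("wrist",[[293.5,213],[352.5,213]],.01,c);print("headw",np.linalg.norm(hb[0]-hb[1]),hb.mean(0))
im=read_camera("top");cv2.imwrite("pics/top1.png",im)
ct=cam("top")
print("top: tcp px",proj("top",[s["tcp_pos"]],ct), "joint",s["joint_pos"],"scene tcp px",proj("scene",[s["tcp_pos"]]))
cv2.imwrite("pics/a3.png",cv2.resize(im[90:330,330:570],None,fx=2.4,fy=2.4))
E
```

```text
[ 0.47671061 -0.22570934  0.32678412] [[0.382, 0.873, 0.302], [0.924, -0.361, -0.126], [-0.001, 0.328, -0.945]] tcp px [[322.93762376 233.97184031]] fingertip@tcp z [[ 0.56595386 -0.26283557  0.14689223]]
block [ 0.55113407 -0.25611564]
headw 0.05812651334863331 [ 0.5934239  -0.27329499  0.01      ]
top: tcp px [[428.01831055 172.4194454 ]] joint [-5.65858144e-01  3.99323368e-01  5.59384686e-02  1.22605420e+00
 -4.31112545e-05 -1.74204071e-01] scene tcp px [[201.64425116 213.41340927]]
```

View pics/a3.png

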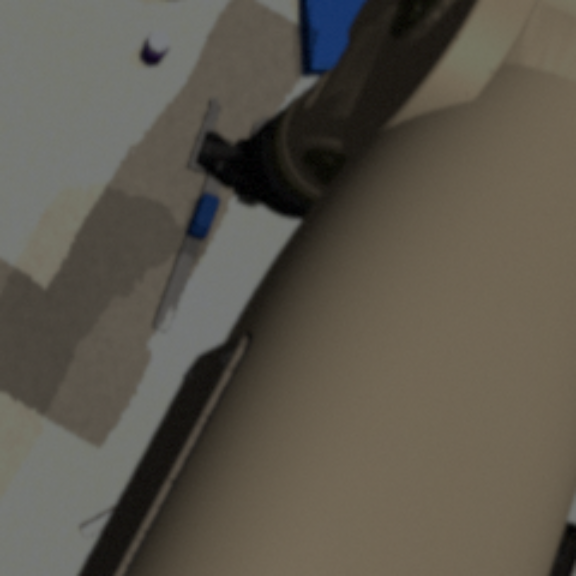

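The gripper shut on nothing, and the fingertips appear away from where the TCP should project. Check this with the scene and top cameras, with the TCP projection marked.

```bash
python3 - <<'E'
from h import *
s=get_state();t=s["tcp_pos"];Rt=q2R(s["orientation"])
pts=np.array([t-Rt[:,2]*k for k in(0,.05,.1,.15,.2)])
out=[]
for n,b in(("scene",(110,290,100,300)),("top",(90,230,350,510))):
    im=read_camera(n) if n=="scene" else cv2.imread("pics/top1.png"); 
    if n=="scene": cv2.imwrite("pics/scene1.png",im)
    r0,r1,c0,c1=b;k=400/(c1-c0);w=cv2.resize(im[r0:r1,c0:c1],(400,int((r1-r0)*k)),interpolation=cv2.INTER_CUBIC)
    w=cv2.convertScaleAbs(w,alpha=1.7)
    for q in proj(n,pts):
        cv2.circle(w,(int((q[0]-c0)*k),int((q[1]-r0)*k)),3,(0,0,255),1)
    out.append(cv2.copyMakeBorder(w,0,max(0,400-w.shape[0]),0,0,cv2.BORDER_CONSTANT)[:400])
cv2.imwrite("pics/a4.png",np.hstack(out))
E
```

```text
(no output)
```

View pics/a4.png

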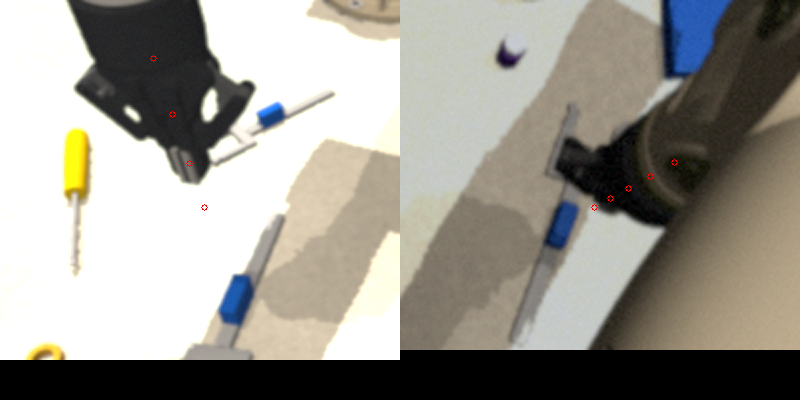

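```bash
python3 - <<'E'
from h import *
from scipy.optimize import least_squares
s=get_state();t=s["tcp_pos"];Rt=q2R(s["orientation"]);print(s["clock"],t,s["orientation"],s["joint_pos"])
C={n:cam(n) for n in("wrist","scene","top")}
O={"wrist":(322,253),"scene":(194.5,200),"top":(417,150)}
for use in(("wrist","scene"),("scene","top"),("wrist","scene","top")):
    r=least_squares(lambda p:np.concatenate([(proj(n,[p],C[n])[0]-O[n]) for n in use]),t)
    print(use,r.x,"off world",r.x-t,"tool",Rt.T@(r.x-t),"res",r.fun.round(1))
# axis line through wrist flange in other cams
for n in("scene","top"): print(n,proj(n,[t-Rt[:,2]*.2, C["wrist"][1]],C[n]))
E
```

```text
4.4 [ 0.55368259 -0.25697267  0.14489641] [-1.23440876e-03  1.94627448e-01  9.80876360e-01  4.45059894e-04] [-5.65932717e-01  4.01101143e-01  5.36634631e-02  1.22598227e+00
 -6.30235416e-05 -1.74177051e-01]
('wrist', 'scene') [ 0.55043601 -0.25674291  0.17409888] off world [-0.00324658  0.00022976  0.02920247] tool [ 0.00316411 -0.00101577 -0.02919476] res [-1.1  0.5  3.8 -0.1]
('scene', 'top') [ 0.5899436  -0.24289359  0.20988249] off world [0.036261   0.01407908 0.06498607] tool [-0.02796961  0.02688285 -0.06504832] res [ 8.   0.4 10.8  0. ]
('wrist', 'scene', 'top') [ 0.55657755 -0.25691762  0.16624829] off world [2.89495596e-03 5.50475362e-05 2.13518761e-02] tool [-0.0025992   0.00116459 -0.02135824] res [ 3.2  3.2  4.9  6.  13.  20.3]
scene [[165.52038273 106.84712604]
 [195.62284119  87.63551754]]
top [[459.66533615 155.32231692]
 [438.45918913 205.69062116]]
```

Wrist and scene views agree: the real fingertips sit about 29 mm short of the reported TCP along the tool axis, with no sideways offset. So the fingers shut just above the 32 mm block. In the top view I had taken a finger knuckle for the tip. Go about 28 mm lower.

>>> {"name": "send_rows", "arguments": {"series": [0,0,0,0,0,0,1,0,0,4,0,0,0,1,0,0,8,0,0,0,1,0,0,11,0,0,0,1,0,0,13,0,0,0,1,0,0,14.5,0,0,0,1,0,0,15.5,0,0,0,1,0,0,16.4,0,0,0,1,0,0,16.4,0,0,0,1,0,0,16.4,0,0,0,1]}}

```text
clock: 5.23
tcp_pos: [0.5545, -0.2575, -0.0176]
orientation: [-0.0, 0.195, 0.981, 0.0]
wrist_force: [-0.7, -0.7, 0.5]
finger_gap: 0.0852
```

>>> {"name": "send_rows", "arguments": {"series": [0,0,0,0,0,0,0,0,0,0,0,0,0,0,0,0,0,0,0,0,0,0,0,0,0,0,0,0,0,0,0,0,0,0,0,0,0,0,0,0,0,0,0,0,0,0,0,0,0]}}

```text
clock: 5.82
tcp_pos: [0.555, -0.2576, -0.0168]
orientation: [0.0, 0.195, 0.981, -0.0]
wrist_force: [-0.4, 0.7, 3.9]
finger_gap: 0.0166
```

>>> {"name": "send_rows", "arguments": {"series": [0,0,-3,0,0,0,0,0,0,-7,0,0,0,0,0,0,-11,0,0,0,0,0,0,-14,0,0,0,0,0,0,-14,0,0,0,0,0,0,-14,0,0,0,0,0,0,-14,0,0,0,0]}}

```text
clock: 6.4
tcp_pos: [0.5537, -0.257, 0.1211]
orientation: [-0.001, 0.195, 0.981, 0.0]
wrist_force: [0.8, 0.3, -3.3]
finger_gap: 0.016
```

```bash
python3 - <<'E'
from h import *
s=get_state();print(s["tcp_pos"],s["orientation"],s["finger_gap"],s["wrist_force"],s["ft_torque"])
c=cam("wrist");cv2.imwrite("pics/w3.png",read_camera("wrist"))
o=np.array([.596,.069]);yaw=-.257;u=np.array([np.cos(yaw),np.sin(yaw)])
go(*(o-.155*u),.12,yaw+np.pi)
E
```

```text
[ 0.55373111 -0.25701346  0.1211308 ] [-9.94850457e-04  1.94599359e-01  9.80882252e-01  3.27351648e-04] 0.016020906164814417 [ 0.84353317  0.25754655 -3.28652749] [-0.01512727  0.08772491  0.01446102]
shift cm [23.83 29.65  0.13] turn [ 0.05 -0.22 -7.72]  t 6.45
```

View pics/w3.png

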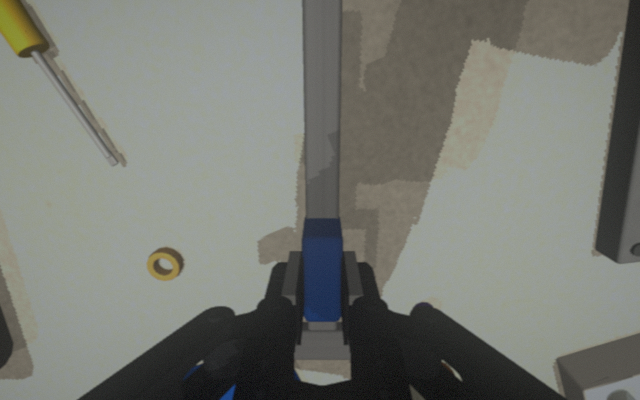

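Held straight and level. First go to a look pose beside the nut, 12 cm off the line.

>>> {"name": "send_rows", "arguments": {"series": [3,2.2,-1,0,0,-3,0,6,4.4,-2,0,0,-7.7,0,9,6.6,-3,0,0,-7.7,0,12,8.8,-3,0,0,-7.7,0,15,11,-3,0,0,-7.7,0,18,13.2,-3,0,0,-7.7,0,21,15.5,-3,0,0,-7.7,0,23.8,17.6,-3,0,0,-7.7,0,23.8,17.6,-3,0,0,-7.7,0,23.8,17.6,-3,0,0,-7.7,0]}}

```text
clock: 7.28
tcp_pos: [0.3992, -0.0023, 0.1508]
orientation: [-0.002, 0.127, 0.992, 0.0]
wrist_force: [0.9, 0.2, -2.4]
finger_gap: 0.0165
```

```bash
python3 - <<'E'
from h import *
s=get_state();print(s["tcp_pos"],s["orientation"],s["finger_gap"],s["wrist_force"])
c=cam("wrist");im=read_camera("wrist");cv2.imwrite("pics/w4.png",im)
np.savez("w4.npz",K=c[0],p=c[1],R=c[2])
for n,P in dict(nuttop=[.596,.069,.052],pegtop=[.4187,.1366,.07],wing=[.596,.069,.09]).items(): print(n,proj("wrist",[P],c))
hsv=cv2.cvtColor(im,cv2.COLOR_BGR2HSV)
for nm,lo,hi in(("brass",(15,120,60),(35,255,255)),("red",(0,130,50),(8,255,255)),("blue",(100,120,40),(125,255,255))):
    n,l,st,ce=cv2.connectedComponentsWithStats(cv2.inRange(hsv,lo,hi))
    for i in range(1,n):
        if st[i,4]>40: print(nm,st[i],ce[i])
E
```

```text
[ 0.39919635 -0.00225181  0.1507589 ] [-1.89790176e-03  1.26717174e-01  9.91937070e-01  7.09456260e-05] 0.016467038334452185 [ 0.92707543  0.23184945 -2.39427072]
nuttop [[440.8193858  349.42943526]]
pegtop [[501.9611964  171.30897202]]
wing [[454.52757409 380.66520386]]
brass [  5 384  26  16 223] [ 17.31390135 391.80717489]
red [496 165  13  11 110] [502.16363636 170.11818182]
blue [ 48  96  31  33 498] [ 63.10240964 112.12449799]
blue [ 303  237   39   84 3024] [322.07903439 278.76984127]
```

View pics/w4.png

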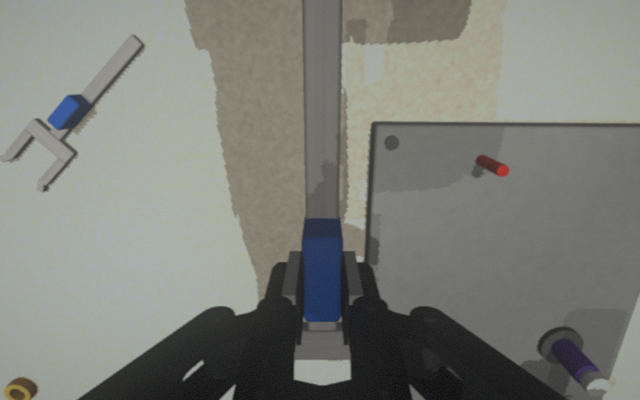

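Peg prediction is within 1-2 px of what's seen (502,170). The nut is hidden behind the right finger, so move 11 cm forward to see it.

>>> {"name": "send_rows", "arguments": {"series": [-3,0,0,0,0,0,0,-6,0,0,0,0,0,0,-9,0,0,0,0,0,0,-11,0,0,0,0,0,0,-11,0,0,0,0,0,0,-11,0,0,0,0,0,0]}}

```text
clock: 7.83
tcp_pos: [0.5088, -0.0333, 0.1507]
orientation: [-0.001, 0.129, 0.992, -0.0]
wrist_force: [-1.8, 0.7, -2.3]
finger_gap: 0.0162
```

```bash
python3 - <<'E'
from h import *
s=get_state();print(s["tcp_pos"],s["orientation"],s["finger_gap"],s["wrist_force"])
c=cam("wrist");im=read_camera("wrist");cv2.imwrite("pics/w5.png",im)
np.savez("w5.npz",K=c[0],p=c[1],R=c[2])
o=np.array([.596,.069])
print("nuttop",proj("wrist",[[*o,.052]],c),"wing top",proj("wrist",[[*o,.0905]],c))
z=np.load("w4.npz");c4=(z["K"],z["p"],z["R"])
E4=back("wrist",[[374,124],[639,124],[368.5,250]],.03,c4);d=E4[1]-E4[0];e=E4[0]-E4[2]
print("corner",E4[0],"yaw by back edge",np.arctan2(d[1],d[0])-np.pi/2,"side",np.arctan2(-e[1],-e[0]))
print("pegtop",back("wrist",[[504,170]],.07,c4))
w=cv2.resize(im[150:400,340:600],None,fx=2.3,fy=2.3,interpolation=cv2.INTER_CUBIC);cv2.imwrite("pics/a5.png",cv2.convertScaleAbs(w,alpha=1.5))
E
```

```text
[ 0.50883161 -0.03333017  0.15067571] [-1.30092065e-03  1.29277845e-01  9.91607557e-01 -1.21585722e-05] 0.01618052788189907 [-1.8264623   0.66206138 -2.25024132]
nuttop [[458.12108794 246.42417358]] wing top [[476.21445424 268.72590126]]
corner [0.36427358 0.05227603 0.03      ] yaw by back edge -0.254592624692904 side -0.2504258923891544
pegtop [[0.418041  0.1382242 0.07     ]]
```

View pics/a5.png

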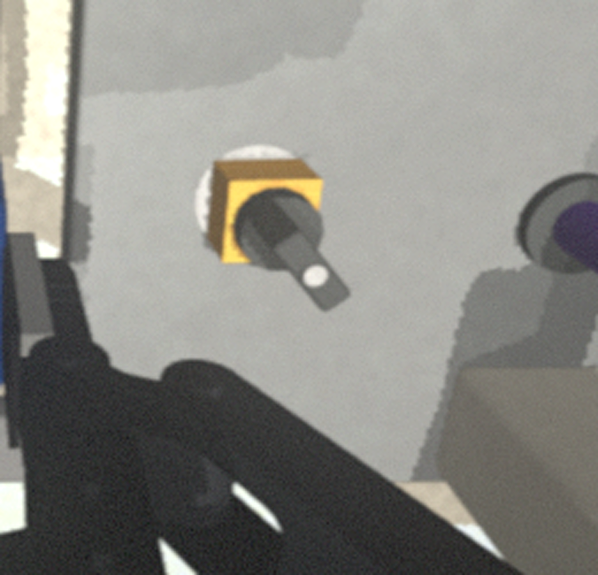

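Nut top corners at crop (228,180), (322,178), (221,262). The wing's top face runs from about (337,302) to (290,242), with the white screw end at (315,275).

```bash
python3 - <<'E'
from h import *
z=np.load("w5.npz");c=(z["K"],z["p"],z["R"])
f=lambda L:np.array(L)/2.3+[340,150]
N=back("wrist",f([[228,180],[322,178],[221,262]]),.052,c)[:,:2]
print("sides",np.linalg.norm(N[0]-N[1]),np.linalg.norm(N[0]-N[2]),"ctr",(N[1]+N[2])/2)
d=N[2]-N[0];e=N[1]-N[0];print("nut yaw",np.arctan2(d[1],d[0]),np.arctan2(e[1],e[0])-np.pi/2)
B=back("wrist",f([[212,163],[206,245]]),.030,c)[:,:2];print("bottom left edge mid",B)
W=back("wrist",f([[350,295],[325,310],[315,275]]),.0905,c)[:,:2]
e=W[0]-W[1];m=(W[0]+W[1])/2;print("wing end width",np.linalg.norm(e),"end",m,"dot",W[2],"wing yaw by end",np.arctan2(e[1],e[0])-np.pi/2,"by radial",np.arctan2(*(m-W[2])[::-1]),np.linalg.norm(m-W[2]))
s=get_state();G=back("wrist",[[322,219],[322,320]],s["tcp_pos"][2]+.017+.032,c)[:,:2]
Rt=q2R(s["orientation"]);print("grip rel tcp tool",[(Rt.T@(np.r_[g,0]-np.r_[s["tcp_pos"][:2],0])).round(4) for g in G])
E
```

```text
sides 0.03579124983406588 0.03547717246584154 ctr [0.59546521 0.068627  ]
nut yaw -0.22842101598014566 -0.23605055097516914
bottom left edge mid [[0.57631484 0.0553746 ]
 [0.61307056 0.04699055]]
wing end width 0.009837573833340775 end [0.60986372 0.07576064] dot [0.59690785 0.06947838] wing yaw by end 0.39998247810643095 by radial 0.4514924294896901 0.014398657785235565
grip rel tcp tool [array([ 0.0284, -0.0007,  0.0001]), array([-0.0213, -0.0007, -0.0001])]
```

```bash
python3 - <<'E'
from h import *
o=np.array([.596,.069]);yaw=-.252;u=np.array([np.cos(yaw),np.sin(yaw)])
go(*(o-.155*u),.06,yaw+np.pi)
E
```

```text
shift cm [ 9.54 12.    9.11] turn [-0.02 -0.19 -0.39]  t 7.88
```

>>> {"name": "send_rows", "arguments": {"series": [2.5,3,0,0,0,-0.4,0,5,6,0,0,0,-0.4,0,7.5,9,1,0,0,-0.4,0,9.5,12,2,0,0,-0.4,0,9.5,12,5,0,0,-0.4,0,9.5,12,8,0,0,-0.4,0,9.5,12,9.1,0,0,-0.4,0,9.5,12,9.1,0,0,-0.4,0,9.5,12,9.1,0,0,-0.4,0]}}

```text
clock: 8.63
tcp_pos: [0.4454, 0.108, 0.061]
orientation: [-0.001, 0.125, 0.992, -0.0]
wrist_force: [0.4, 0.2, -2.3]
finger_gap: 0.0161
```

```bash
python3 - <<'E'
from h import *
o=np.array([.596,.069]);yaw=-.252;u=np.array([np.cos(yaw),np.sin(yaw)])
go(*(o-.155*u),.016,yaw+np.pi);print(get_state()["tcp_pos"],get_state()["wrist_force"])
c=cam("wrist");im=read_camera("wrist");cv2.imwrite("pics/w6.png",im)
# spanner vs peg in the picture: peg red and handle edges at row
hsv=cv2.cvtColor(im,cv2.COLOR_BGR2HSV);v,x=np.nonzero(cv2.inRange(hsv,(0,130,40),(8,255,255)))
print("red",len(x),(x.min(),x.max(),v.min(),v.max()) if len(x) else 0,"pred peg",proj("wrist",[[.4187,.1366,.07],[.4187,.1366,.03]],c))
E
```

```text
shift cm [-0.07 -0.02  4.5 ] turn [-0.05 -0.12  0.09]  t 8.63
[0.44538061 0.10799953 0.06102279] [ 0.38180747  0.21645095 -2.27634288]
red 293 (np.int64(357), np.int64(374), np.int64(160), np.int64(190)) pred peg [[363.78391352 183.25800426]
 [356.57543408 165.01513081]]
```

>>> {"name": "send_rows", "arguments": {"series": [0,0,2,0,0,0,0,0,0,3.5,0,0,0,0,0,0,4.4,0,0,0,0,0,0,4.5,0,0,0,0,0,0,4.5,0,0,0,0]}}

```text
clock: 9.1
tcp_pos: [0.4471, 0.108, 0.017]
orientation: [0.0, 0.125, 0.992, -0.0]
wrist_force: [0.1, -0.0, -2.6]
finger_gap: 0.0162
```

>>> {"name": "send_rows", "arguments": {"series": [-0.7,0,0,0,0,0,0,-1.4,0,0,0,0,0,0,-2.0,0,0,0,0,0,0,-2.6,0,0,0,0,0,0,-3.2,0,0,0,0,0,0,-3.2,0,0,0,0,0,0]}}

```text
clock: 9.6
tcp_pos: [0.48, 0.0999, 0.0168]
orientation: [0.001, 0.125, 0.992, -0.0]
wrist_force: [0.5, -0.1, -2.5]
finger_gap: 0.0162
```

```bash
python3 - <<'E'
from h import *
s=get_state();print(s["tcp_pos"],s["wrist_force"],s["ft_torque"])
o=np.array([.596,.069]);yaw=-.252;u=np.array([np.cos(yaw),np.sin(yaw)])
go(*(o-.085*u),.016,yaw+np.pi)
out=[]
for n,(r0,r1,c0,c1) in(("top",(120,280,215,315)),("scene",(140,260,320,460))):
    im=read_camera(n);cv2.imwrite(f"pics/{n}6.png",im);k=500/(r1-r0) if n=="top" else 3.4
    w=cv2.convertScaleAbs(cv2.resize(im[r0:r1,c0:c1],None,fx=k,fy=k,interpolation=cv2.INTER_CUBIC),alpha=1.6)
    out.append(cv2.copyMakeBorder(w,0,500-w.shape[0],0,0,cv2.BORDER_CONSTANT))
cv2.imwrite("pics/a6.png",np.hstack(out));print(np.hstack(out).shape)
E
```

```text
[0.47996691 0.09986711 0.01677851] [ 0.54050785 -0.09475352 -2.5489626 ] [-0.05129003  0.01829456 -0.12004937]
shift cm [-3.51 -0.1   0.08] turn [0.01 0.11 0.06]  t 9.6
(500, 788, 3)
```

View pics/a6.png

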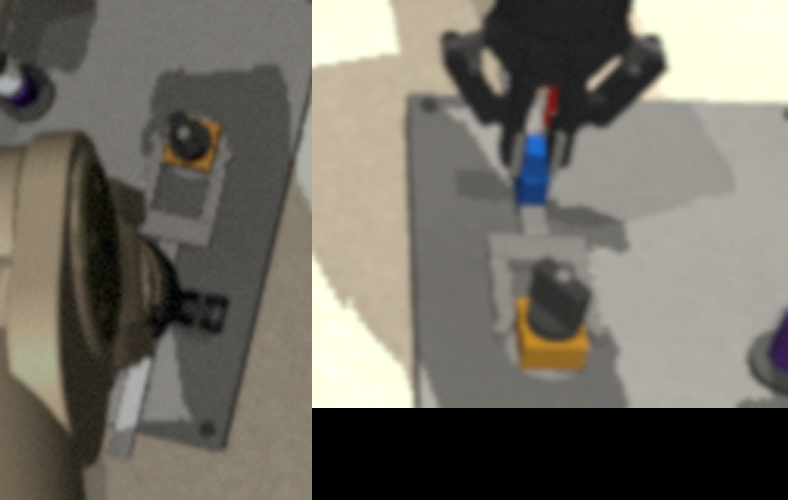

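The prongs straddle the rear of the nut and forces are low. Push on in small steps.

>>> {"name": "send_rows", "arguments": {"series": [-0.5,-0.03,0,0,0,0,0,-1.0,-0.05,0,0,0,0,0,-1.5,-0.05,0,0,0,0,0,-1.5,-0.05,0,0,0,0,0]}}

```text
clock: 10.03
tcp_pos: [0.4939, 0.0959, 0.0167]
orientation: [0.001, 0.125, 0.992, 0.0]
wrist_force: [0.8, 0.0, -2.9]
finger_gap: 0.0163
```

>>> {"name": "send_rows", "arguments": {"series": [-0.5,-0.03,0,0,0,0,0,-1.0,-0.05,0,0,0,0,0,-1.5,-0.05,0,0,0,0,0,-1.8,-0.05,0,0,0,0,0,-1.9,-0.05,0,0,0,0,0,-1.9,-0.05,0,0,0,0,0]}}

```text
clock: 10.53
tcp_pos: [0.511, 0.0907, 0.0165]
orientation: [0.0, 0.125, 0.992, -0.0]
wrist_force: [0.1, 0.5, -2.2]
finger_gap: 0.0163
```

```bash
python3 - <<'E'
from h import *
s=get_state();print(s["tcp_pos"],s["wrist_force"],s["ft_torque"])
o=np.array([.596,.069]);yaw=-.252;u=np.array([np.cos(yaw),np.sin(yaw)])
go(*(o-.085*u),.016,yaw+np.pi)
E
```

```text
[0.51095938 0.09072915 0.01645005] [ 0.13653089  0.52909708 -2.15742797] [0.041502   0.02043714 0.05231984]
shift cm [-0.28  0.02  0.05] turn [-0.01  0.01  0.08]  t 10.53
```

>>> {"name": "send_rows", "arguments": {"series": [-0.15,0,0,0,0,0,0,-0.3,0,0,0,0,0,0,-0.3,0,0.1,0,0,0,0,-0.3,0,0.25,0,0,0,0,-0.3,0,0.35,0,0,0,0,-0.3,0,0.35,0,0,0,0]}}

```text
clock: 11.03
tcp_pos: [0.5134, 0.0902, 0.0132]
orientation: [0.0, 0.125, 0.992, -0.0]
wrist_force: [-0.1, -0.1, 0.6]
finger_gap: 0.0163
```

```bash
python3 - <<'E'
from h import *
s=get_state();print(s["tcp_pos"],s["wrist_force"],s["ft_torque"])
out=[]
for n,(r0,r1,c0,c1) in(("top",(120,280,215,315)),("scene",(140,260,320,460))):
    im=read_camera(n);k=500/(r1-r0) if n=="top" else 3.4
    w=cv2.convertScaleAbs(cv2.resize(im[r0:r1,c0:c1],None,fx=k,fy=k,interpolation=cv2.INTER_CUBIC),alpha=1.6)
    out.append(cv2.copyMakeBorder(w,0,500-w.shape[0],0,0,cv2.BORDER_CONSTANT))
cv2.imwrite("pics/a7.png",np.hstack(out))
E
```

```text
[0.51338012 0.0901852  0.01317085] [-0.14712678 -0.09822257  0.56869139] [-0.03096679  0.2049263   0.01484927]
```

View pics/a7.png

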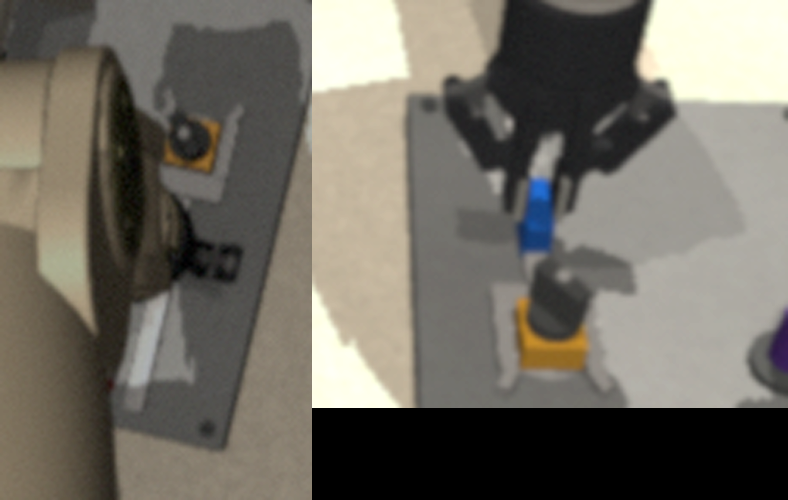

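Spanner is fitted: nut inside the jaws, handle beside the peg. Release and rise.

>>> {"name": "send_rows", "arguments": {"series": [0,0,0,0,0,0,0.4,0,0,0,0,0,0,1,0,0,0,0,0,0,1,0,0,0,0,0,0,1,0,0,0,0,0,0,1,0,0,0,0,0,0,1,0,0,-3,0,0,0,1,0,0,-7,0,0,0,1,0,0,-11,0,0,0,1,0,0,-11,0,0,0,1], "newtons": 120}}

```text
clock: 11.97
tcp_pos: [0.5183, 0.0903, 0.1308]
orientation: [0.006, 0.125, 0.992, 0.001]
wrist_force: [2.3, 0.3, 0.6]
finger_gap: 0.0851
```

>>> {"name": "send_rows", "arguments": {"series": [0,0,0,0,0,0,1,0,0,0,0,0,0,1]}}

```text
clock: 12.13
tcp_pos: [0.5135, 0.0902, 0.123]
orientation: [0.0, 0.125, 0.992, -0.0]
wrist_force: [-0.0, 0.1, 0.5]
finger_gap: 0.0856
```

```bash
python3 - <<'E'
from h import *
s=get_state();print(s["tcp_pos"],s["wrist_force"],s["finger_gap"],s["joint_pos"].round(2))
c=cam("wrist");im=read_camera("wrist");cv2.imwrite("pics/w8.png",im);np.savez("w8.npz",K=c[0],p=c[1],R=c[2])
print(proj("wrist",[[.596,.069,.052],[.596,.069,.0905],[.4187,.1366,.07]],c))
u0,v0=230,130
w=cv2.convertScaleAbs(cv2.resize(im[v0:v0+240,u0:u0+200],None,fx=2.5,fy=2.5,interpolation=cv2.INTER_CUBIC),alpha=1.5);cv2.imwrite("pics/a8.png",w)
E
```

```text
[0.51349837 0.09016388 0.1230327 ] [-0.00141982  0.13202029  0.48578297] 0.08560724585396504 [ 0.02  0.24 -0.23  1.1  -0.    0.27]
[[322.63178996 289.91472053]
 [322.68505681 320.01283897]
 [357.52898648  45.53803886]]
```

View pics/a8.png

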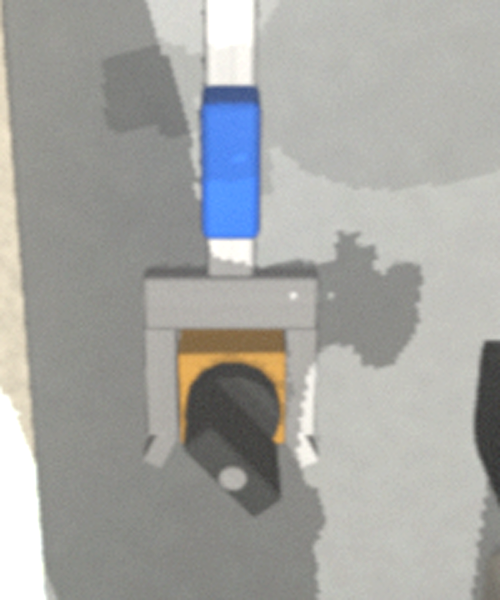

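Spanner fully on the nut. The wing's top centre is at crop (232,478); its top face runs from about (196,440) to (267,504).

```bash
python3 - <<'E'
from h import *
z=np.load("w8.npz");c=(z["K"],z["p"],z["R"])
P=back("wrist",np.array([[278,493],[256,515],[185,447],[208,428],[232,478]])/2.5+[230,130],.0905,c)[:,:2]
a=(P[0]+P[1])/2;b=(P[2]+P[3])/2
print(P.round(4),"len",np.linalg.norm(a-b),"mid",(a+b)/2,"yaw",np.arctan2(*(a-b)[::-1]),[np.arctan2(*(x)[::-1]) for x in(P[1]-P[2],P[0]-P[3])],"w",np.linalg.norm(P[0]-P[1]))
J=back("wrist",np.array([[179,328],[285,328]])/2.5+[230,130],.04,c)[:,:2];print("opening",np.linalg.norm(J[0]-J[1]),"jaw bottom mid to axis",np.linalg.norm(J.mean(0)-[.596,.069]))
go(.596,.069,.12,.43+np.pi)
E
```

```text
[[0.6057 0.0808]
 [0.6119 0.0725]
 [0.583  0.0582]
 [0.5783 0.0664]
 [0.5971 0.0688]] len 0.03157296766841867 mid [0.59474728 0.069478  ] yaw 0.4717382152039763 [np.float64(0.4596315633709071), np.float64(0.48436442650005607)] w 0.010370028788964548
opening 0.036453142627106846 jaw bottom mid to axis 0.02067625899935562
shift cm [-8.6   0.01  0.2 ] turn [  0.    -0.09 -38.98]  t 12.18
```

>>> {"name": "send_rows", "arguments": {"series": [-2,0,0,0,0,-7,1,-5,0,0,0,0,-14,1,-7,0,0,0,0,-21,1,-8.6,0,0,0,0,-28,1,-8.6,0,0,0,0,-35,1,-8.6,0,0,0,0,-41,1,-8.6,0,0,0,0,-41,1,-8.6,0,3,0,0,-41,1,-8.6,0,5,0,0,-41,1,-8.6,0,5,0,0,-41,1]}}

```text
clock: 13.02
tcp_pos: [0.5923, 0.069, 0.0675]
orientation: [-0.005, -0.229, 0.973, 0.001]
wrist_force: [-0.8, -0.4, 0.1]
finger_gap: 0.0853
```

```bash
python3 - <<'E'
from h import *
s=get_state();print(s["tcp_pos"],s["wrist_force"],s["ft_torque"],s["joint_pos"].round(2));go(.596,.069,.039,.465+np.pi)
E
```

```text
[0.59227295 0.06900494 0.06745128] [-0.79354203 -0.3980181   0.09743138] [-0.04208743  0.01743792 -0.03518492] [-0.02  0.43 -0.1   1.05 -0.   -0.48]
shift cm [-0.36 -0.18  2.84] turn [ 0.26 -0.5  -0.14]  t 13.02
```

>>> {"name": "send_rows", "arguments": {"series": [0,0,1.5,0,0,0,1,0,0,2.8,0,0,0,1,0,0,3.4,0,0,0,1,0,0,3.4,0,0,0,1,0,0,3.4,0,0,0,1]}}

```text
clock: 13.43
tcp_pos: [0.5966, 0.0689, 0.0392]
orientation: [-0.0, -0.23, 0.973, 0.0]
wrist_force: [0.2, -0.4, 0.5]
finger_gap: 0.0857
```

>>> {"name": "send_rows", "arguments": {"series": [0,0,0,0,0,0,0,0,0,0,0,0,0,0,0,0,0,0,0,0,0,0,0,0,0,0,0,0,0,0,0,0,0,0,0,0,0,0,0,0,0,0,0,0,0,0,0,0,0,0,0,0,0,0,0,0]}}

```text
clock: 14.1
tcp_pos: [0.5967, 0.0693, 0.0396]
orientation: [0.0, -0.231, 0.973, 0.0]
wrist_force: [-2.7, 1.0, 5.5]
finger_gap: 0.0084
```

```bash
python3 - <<'E'
from h import *
s=get_state();print(s["tcp_pos"],s["orientation"],s["wrist_force"],s["ft_torque"],s["finger_gap"],s["joint_pos"].round(3))
E
```

```text
[0.59673723 0.06930286 0.03962197] [ 2.44265958e-04 -2.30612484e-01  9.73045597e-01  2.96819915e-04] [-2.74295224  1.02329424  5.54419854] [ 0.32733238  0.42614856 -0.07355419] 0.008391328244842015 [-0.018  0.448 -0.145  0.978  0.001 -0.484]
```

>>> {"name": "send_rows", "arguments": {"series": [0,0,0,0,0,5,0,0,0,0,0,0,10,0,0,0,0,0,0,15,0,0,0,0,0,0,20,0,0,0,0,0,0,20,0,0,0,0,0,0,20,0]}}

```text
clock: 14.6
tcp_pos: [0.5967, 0.0693, 0.0396]
orientation: [0.0, -0.058, 0.998, 0.0]
wrist_force: [-2.3, 1.4, 6.3]
finger_gap: 0.0084
```

```bash
cat > st.py <<'E'
from h import *
s=get_state();q=s["orientation"];R_=q2R(q)
print("t",round(s["clock"],2),"yaw deg",np.degrees(np.arctan2(R_[1,0],R_[0,0])).round(2),"tcp",s["tcp_pos"].round(4),"F",s["wrist_force"].round(2),"M",s["ft_torque"].round(3),"gap",round(s["finger_gap"],4),"tau6",s["tau"][5].round(3),"q6",s["joint_pos"][5].round(4))
E
python3 st.py
```

```text
t 14.6 yaw deg -173.34 tcp [0.5967 0.0693 0.0396] F [-2.26  1.36  6.29] M [ 0.377  0.492 -0.129] gap 0.0084 tau6 0.014 q6 -0.1344
```

>>> {"name": "send_rows", "arguments": {"series": [0,0,0,0,0,2.5,0,0,0,0,0,0,5,0,0,0,0,0,0,5,0]}}

```text
clock: 14.85
tcp_pos: [0.5967, 0.0693, 0.0396]
orientation: [0.0, -0.014, 1.0, 0.0]
wrist_force: [-2.5, 1.3, 5.8]
finger_gap: 0.0082
```

```bash
python3 st.py
```

```text
t 14.85 yaw deg -178.43 tcp [0.5967 0.0693 0.0396] F [-2.52  1.3   5.81] M [ 0.366  0.497 -0.051] gap 0.0082 tau6 0.299 q6 -0.0457
```

>>> {"name": "send_rows", "arguments": {"series": [0,0,0,0,0,2.5,0,0,0,0,0,0,5,0,0,0,0,0,0,5,0]}}

```text
clock: 15.1
tcp_pos: [0.5967, 0.0693, 0.0396]
orientation: [0.0, 0.03, 1.0, 0.0]
wrist_force: [-2.2, 3.0, 5.6]
finger_gap: 0.0087
```

```bash
python3 st.py
```

```text
t 15.1 yaw deg 176.57 tcp [0.5967 0.0693 0.0396] F [-2.16  2.96  5.63] M [ 0.409  0.518 -0.091] gap 0.0087 tau6 0.299 q6 0.0416
```

>>> {"name": "send_rows", "arguments": {"series": [0,0,0,0,0,0,0]}}

```text
clock: 15.18
tcp_pos: [0.5967, 0.0693, 0.0396]
orientation: [0.0, 0.029, 1.0, 0.0]
wrist_force: [-2.7, 2.3, 5.3]
finger_gap: 0.0089
```

```bash
python3 st.py
```

```text
t 15.18 yaw deg 176.67 tcp [0.5967 0.0693 0.0396] F [-2.71  2.29  5.34] M [ 0.394  0.565 -0.12 ] gap 0.0089 tau6 -0.035 q6 0.0399
```

>>> {"name": "send_rows", "arguments": {"series": [0,0,0,0,0,1,0,0,0,0,0,0,2,0,0,0,0,0,0,2,0]}}

```text
clock: 15.43
tcp_pos: [0.5967, 0.0694, 0.0396]
orientation: [0.0, 0.047, 0.999, 0.0]
wrist_force: [-1.6, 2.0, 5.6]
finger_gap: 0.0085
```

```bash
python3 st.py
```

```text
t 15.43 yaw deg 174.64 tcp [0.5967 0.0694 0.0396] F [-1.62  2.04  5.56] M [ 0.399  0.473 -0.087] gap 0.0085 tau6 0.079 q6 0.0753
```

>>> {"name": "send_rows", "arguments": {"series": [0,0,0,0,0,2.5,0,0,0,0,0,0,5,0,0,0,0,0,0,5,0,0,0,0,0,0,5,0]}}

```text
clock: 15.77
tcp_pos: [0.5966, 0.0694, 0.0396]
orientation: [0.0, 0.09, 0.996, 0.0]
wrist_force: [-1.6, 2.1, 5.5]
finger_gap: 0.0086
```

```bash
python3 st.py
```

```text
t 15.77 yaw deg 169.67 tcp [0.5966 0.0694 0.0396] F [-1.62  2.09  5.53] M [ 0.373  0.547 -0.064] gap 0.0086 tau6 -0.035 q6 0.1621
```

>>> {"name": "send_rows", "arguments": {"series": [0,0,0,0,0,2.5,0,0,0,0,0,0,5,0,0,0,0,0,0,5,0,0,0,0,0,0,5,0]}}

```text
clock: 16.1
tcp_pos: [0.5967, 0.0694, 0.0396]
orientation: [0.0, 0.133, 0.991, 0.0]
wrist_force: [-2.8, 2.2, 5.3]
finger_gap: 0.0086
```

```bash
python3 st.py
```

```text
t 16.1 yaw deg 164.66 tcp [0.5967 0.0694 0.0396] F [-2.76  2.21  5.28] M [ 0.444  0.468 -0.147] gap 0.0086 tau6 -0.035 q6 0.2494
```

>>> {"name": "send_rows", "arguments": {"series": [0,0,0,0,0,2.5,0,0,0,0,0,0,5,0,0,0,0,0,0,5,0,0,0,0,0,0,5,0]}}

```text
clock: 16.43
tcp_pos: [0.5966, 0.0694, 0.0396]
orientation: [0.0, 0.177, 0.984, 0.0]
wrist_force: [-3.0, 1.8, 5.9]
finger_gap: 0.0085
```

```bash
python3 st.py
```

```text
t 16.43 yaw deg 159.67 tcp [0.5966 0.0694 0.0396] F [-3.01  1.79  5.89] M [ 0.4    0.508 -0.032] gap 0.0085 tau6 -0.035 q6 0.3367
```

>>> {"name": "send_rows", "arguments": {"series": [0,0,0,0,0,2.5,0,0,0,0,0,0,5,0,0,0,0,0,0,5,0,0,0,0,0,0,5,0]}}

```text
clock: 16.77
tcp_pos: [0.5966, 0.0694, 0.0396]
orientation: [0.0, 0.219, 0.976, 0.0]
wrist_force: [-1.6, 1.9, 6.6]
finger_gap: 0.0087
```

```bash
python3 st.py
```

```text
t 16.77 yaw deg 154.67 tcp [0.5966 0.0694 0.0396] F [-1.61  1.91  6.62] M [ 0.318  0.543 -0.027] gap 0.0087 tau6 -0.035 q6 0.4239
```

>>> {"name": "send_rows", "arguments": {"series": [0,0,0,0,0,2.5,0,0,0,0,0,0,5,0,0,0,0,0,0,5,0,0,0,0,0,0,5,0]}}

```text
clock: 17.1
tcp_pos: [0.5967, 0.0694, 0.0396]
orientation: [0.0, 0.262, 0.965, 0.0]
wrist_force: [-2.8, 1.7, 5.8]
finger_gap: 0.0085
```

```bash
python3 st.py
```

```text
t 17.1 yaw deg 149.67 tcp [0.5967 0.0694 0.0396] F [-2.81  1.66  5.78] M [ 0.398  0.504 -0.064] gap 0.0085 tau6 -0.035 q6 0.5112
```

```bash
cat > blk.py <<'E'
from h import *
o=np.array([.596,.069]);yaw=-.252
for n,box in(("scene",(300,130,480,260)),("wrist",None)):
    c=cam(n);im=read_camera(n);hsv=cv2.cvtColor(im,cv2.COLOR_BGR2HSV)
    for nm,lo,hi,z,ref in(("blue",(100,120,40),(125,255,255),.05,-.085),("red",(0,130,40),(8,255,255),.055,-.19)):
        N,l,st,ce=cv2.connectedComponentsWithStats(cv2.inRange(hsv,lo,hi))
        for i in range(1,N):
            if st[i,4]<25: continue
            P=back(n,[ce[i]],z,c)[0][:2]-o
            x=P@[np.cos(yaw),np.sin(yaw)];y=P@[-np.sin(yaw),np.cos(yaw)]
            if abs(x-ref)<.05 and abs(y)<.06: print(n,nm,st[i],"press xy mm",(x*1e3).round(1),(y*1e3).round(1))
    cv2.imwrite(f"pics/b_{n}_{get_state()['clock']:.2f}.png",im)
E
python3 blk.py
python3 - <<'E'
import cv2,sys
E
```

```text
scene blue [381 192   8  10  46] press xy mm -99.4 1.5
wrist blue [ 235   30   66  106 4104] press xy mm -85.7 -1.5
```

>>> {"name": "send_rows", "arguments": {"series": [0,0,0,0,0,2,0,0,0,0,0,0,4,0,0,0,0,0,0,4,0,0,0,0,0,0,4,0]}}

```text
clock: 17.53
tcp_pos: [0.5966, 0.0694, 0.0396]
orientation: [-0.0, 0.295, 0.955, 0.0]
wrist_force: [-2.9, 3.0, 5.1]
finger_gap: 0.0085
```

```bash
python3 st.py
```

```text
t 17.53 yaw deg 145.67 tcp [0.5966 0.0694 0.0396] F [-2.86  2.97  5.12] M [ 0.452  0.552 -0.088] gap 0.0085 tau6 -0.045 q6 0.581
```

>>> {"name": "send_rows", "arguments": {"series": [0,0,0,0,0,2,0,0,0,0,0,0,4,0,0,0,0,0,0,4,0,0,0,0,0,0,4,0]}}

```text
clock: 17.87
tcp_pos: [0.5966, 0.0694, 0.0396]
orientation: [-0.0, 0.328, 0.945, 0.0]
wrist_force: [-3.7, 2.1, 6.4]
finger_gap: 0.0084
```

```bash
python3 st.py; python3 blk.py
```

```text
t 17.87 yaw deg 141.69 tcp [0.5966 0.0694 0.0396] F [-3.74  2.09  6.41] M [0.397 0.562 0.125] gap 0.0084 tau6 0.111 q6 0.6505
wrist blue [ 206   41   76  104 4053] press xy mm -85.7 -1.8
```

Torque has risen by about 0.2 N m, so the jam nut has seated. Smaller steps now.

>>> {"name": "send_rows", "arguments": {"series": [0,0,0,0,0,1,0,0,0,0,0,0,2,0,0,0,0,0,0,2,0,0,0,0,0,0,2,0]}}

```text
clock: 18.3
tcp_pos: [0.5966, 0.0694, 0.0396]
orientation: [-0.0, 0.344, 0.939, 0.0]
wrist_force: [-2.3, 2.8, 5.8]
finger_gap: 0.0085
```

```bash
python3 st.py; python3 blk.py
```

```text
t 18.3 yaw deg 139.72 tcp [0.5966 0.0694 0.0396] F [-2.31  2.75  5.77] M [0.43  0.547 0.199] gap 0.0085 tau6 0.266 q6 0.6849
wrist blue [ 201   44   78  103 4033] press xy mm -85.6 -1.1
```

>>> {"name": "send_rows", "arguments": {"series": [0,0,0,0,0,1,0,0,0,0,0,0,2,0,0,0,0,0,0,2,0,0,0,0,0,0,2,0]}}

```text
clock: 18.73
tcp_pos: [0.5966, 0.0694, 0.0396]
orientation: [-0.0, 0.361, 0.933, 0.0]
wrist_force: [-2.8, 1.2, 6.1]
finger_gap: 0.0084
```

```bash
python3 st.py; python3 blk.py
```

```text
t 18.73 yaw deg 137.72 tcp [0.5966 0.0694 0.0396] F [-2.76  1.25  6.1 ] M [0.353 0.538 0.234] gap 0.0084 tau6 0.277 q6 0.7198
wrist blue [ 201   44   78  103 4007] press xy mm -85.7 1.8
```

>>> {"name": "send_rows", "arguments": {"series": [0,0,0,0,0,0.8,0,0,0,0,0,0,1.5,0,0,0,0,0,0,1.5,0,0,0,0,0,0,1.5,0]}}

```text
clock: 19.17
tcp_pos: [0.5966, 0.0694, 0.0396]
orientation: [0.0, 0.373, 0.928, 0.0]
wrist_force: [-2.0, 2.4, 6.0]
finger_gap: 0.0083
```

```bash
python3 st.py; python3 blk.py
```

```text
t 19.17 yaw deg 136.24 tcp [0.5966 0.0694 0.0396] F [-1.98  2.41  6.  ] M [0.383 0.524 0.435] gap 0.0083 tau6 0.434 q6 0.7457
wrist blue [ 198   45   79  103 4002] press xy mm -85.6 2.8
```

>>> {"name": "send_rows", "arguments": {"series": [0,0,0,0,0,0.5,0,0,0,0,0,0,0.8,0,0,0,0,0,0,0.8,0,0,0,0,0,0,0.8,0]}}

```text
clock: 19.6
tcp_pos: [0.5966, 0.0694, 0.0396]
orientation: [-0.0, 0.379, 0.925, 0.0]
wrist_force: [-2.6, 1.8, 5.0]
finger_gap: 0.0086
```

```bash
python3 st.py; python3 blk.py
```

```text
t 19.6 yaw deg 135.47 tcp [0.5966 0.0694 0.0396] F [-2.59  1.78  4.95] M [0.331 0.558 0.664] gap 0.0086 tau6 0.629 q6 0.7592
wrist blue [ 195   47   80  102 4024] press xy mm -85.6 2.9
```

>>> {"name": "send_rows", "arguments": {"series": [0,0,0,0,0,0.5,0,0,0,0,0,0,1,0,0,0,0,0,0,1,0,0,0,0,0,0,1,0,0,0,0,0,0,1,0]}}

```text
clock: 20.12
tcp_pos: [0.5966, 0.0694, 0.0396]
orientation: [0.0, 0.387, 0.922, 0.0]
wrist_force: [-2.8, 2.2, 6.5]
finger_gap: 0.0085
```

```bash
python3 st.py; python3 blk.py
```

```text
t 20.12 yaw deg 134.5 tcp [0.5966 0.0694 0.0396] F [-2.78  2.17  6.45] M [0.27  0.528 0.857] gap 0.0085 tau6 0.855 q6 0.7761
wrist blue [ 192   49   81  101 3990] press xy mm -85.6 2.8
```

>>> {"name": "send_rows", "arguments": {"series": [0,0,0,0,0,0.5,0,0,0,0,0,0,0.5,0,0,0,0,0,0,0.5,0,0,0,0,0,0,0.5,0,0,0,0,0,0,0.5,0,0,0,0,0,0,0.5,0]}}

```text
clock: 20.72
tcp_pos: [0.5966, 0.0695, 0.0396]
orientation: [0.0, 0.391, 0.921, 0.0]
wrist_force: [-2.4, 1.4, 5.6]
finger_gap: 0.0085
```

```bash
python3 st.py
```

```text
t 20.72 yaw deg 134.02 tcp [0.5966 0.0695 0.0396] F [-2.42  1.41  5.59] M [0.271 0.523 0.94 ] gap 0.0085 tau6 0.982 q6 0.7846
```

>>> {"name": "send_rows", "arguments": {"series": [0,0,0,0,0,0,0.5,0,0,0,0,0,0,1,0,0,0,0,0,0,1,0,0,0,0,0,0,1,0,0,0,0,0,0,1,0,0,0,0,0,0,1,0,0,-3,0,0,0,1,0,0,-6,0,0,0,1,0,0,-10,0,0,0,1,0,0,-13,0,0,0,1]}}

```text
clock: 21.55
tcp_pos: [0.597, 0.0688, 0.1715]
orientation: [0.001, 0.392, 0.92, 0.0]
wrist_force: [0.6, 0.5, 1.0]
finger_gap: 0.0854
```

>>> {"name": "send_rows", "arguments": {"series": [0,0,0,0,0,0,1,0,0,0,0,0,0,1,0,0,0,0,0,0,1,0,0,0,0,0,0,1]}}

```text
clock: 21.88
tcp_pos: [0.5958, 0.0688, 0.1674]
orientation: [-0.001, 0.392, 0.92, -0.001]
wrist_force: [-0.3, 0.2, -0.4]
finger_gap: 0.0855
```

```bash
python3 st.py; python3 blk.py; python3 - <<'E'
from h import *
# peg-handle gap in wrist picture and jaws
for n in("top","scene"):
    read_camera(n)
    for l in("vial_mid","spanner_grip"):
        for r in silhouettes(n,l): print(n,l,round(r["p"],2),r["box"])
E
```

```text
t 21.88 yaw deg 133.85 tcp [0.5958 0.0688 0.1674] F [-0.26  0.19 -0.38] M [ 0.003 -0.051  0.039] gap 0.0855 tau6 0.0 q6 0.7867
scene blue [383 193  10  21 184] press xy mm -82.0 6.1
scene red [389 162   4  15  45] press xy mm -182.6 23.2
wrist blue [ 251   64   44   56 1201] press xy mm -84.9 3.4
top spanner_grip 0.97 [366.0, 266.2, 67.2, 49.0]
top spanner_grip 0.57 [250.0, 155.6, 39.9, 96.0]
scene vial_mid 0.71 [456.7, 225.3, 16.0, 24.4]
scene spanner_grip 0.77 [200.6, 152.6, 65.3, 39.2]
scene spanner_grip 0.58 [376.1, 170.6, 33.7, 81.8]
```

```bash
python3 -c "
from workcell import *
print(hand_in())"
```

```text
the job is handed in; nothing more can be done
None
```

I fitted the larger spanner on the stop nut, tightened the jam nut against it to about 0.95 N m, and handed the job in at about 22 s. No verdict came back.

**First grasp:** it closed on nothing, because the real fingertips sit about 29 mm short of the reported tool point. I worked that offset out from the wrist and scene pictures, went lower, and the second grasp held.

**Fitting:** the spanner slid on with low forces. In the close picture, the bottom of the jaw opening is about 21 mm from the screw's axis (20 mm is nominal), and the handle is beside the peg.

**Tightening:**
- **Seating:** the jam nut seated after about 1.1 rad.
- **Spanner against the peg:** it dragged the nut about 0.05–0.07 rad before the spanner stopped against the peg, well inside the 0.26 rad limit.
- **Final torque:** it then climbed to a wrist reading of 0.94 N m, with the last joint reading 0.98. The wrist reading may be about 0.1 N m low, because it sat near -0.08 while the jam nut still turned freely.

**After letting go and rising:**
- **Spanner:** its grip block stayed where the peg had stopped it (3.4 mm against 2.8 mm before release, within picture error).
- **Contact:** the arm read no outside force. I could not measure the peg force itself.
- **Vials:** the vial under the press head was unmoved in the scene view. I did not check the second vial at the end; the arm never reached down near it.

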